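# Pack the vaccine tub and clip its retaining bar down

## Robot

A 6-joint arm with a two-finger parallel gripper is mounted at the origin on the work surface. World frame = base frame: x ahead of the robot, y to its left, z up, the work surface at z = 0. Lengths are in m, angles in rad, forces in N, time in s.
With the tool pointing down it reaches from about 0.25 to 0.775 m from the base axis. Payload 4 kg.
Tool frame: the origin (TCP) lies on the centre line of the jaws, within the pads' length; the fingertips stand robot.tips_ahead ahead of it and the grasp point (between the pads) lies 8 mm behind it (robot.tips_ahead is the distance from the TCP to the fingertips, in m); z points along the fingers, y is the line along which they close (so a half turn about z gives the same grasp; the last joint's range is limited). The gripper opens to 94 mm and grips with 3 to 60 N. Pads are 16 mm wide; open, the fingers measure 119 mm over their backs; the gripper's body (75 mm by 177 mm) begins 78 mm behind the grasp point.
Start: joints at [1.199, 0.087, 1.371, -0, 1.684, -0.103], TCP at [0.146, 0.53, 0.217] pointing down, gripper open.
Joint ranges: [-3.1, 3.1], [-0.76, 2.03], [0.27, 2.55], [-1.08, 4.22], [0.17, 2.65], [-2.57, 2.57]. Speed limits (rad/s): [2.79, 2.79, 3.14, 3.14, 3.14, 3.14].

## Interface

Orientations are given as [roll, pitch, yaw] about the fixed x, y, z axes, in that order (R = Rz(yaw) Ry(pitch) Rx(roll)).
In Python, from bench import robot, snapshot, close_job, spotter gives the robot as it stands. The module is installed in compiled form; this text tells all that it offers.
- The arm moves only by the tool servo_tool, never from a script. Its argument "commands" is one flat list of numbers, 7 for each row, row after row: the shift along the tool's x, y, z in m, then the turn, a rotation vector about the tool's x, y, z in degrees, then the finger opening in m, from 0 to 0.094. In form: [x, y, z, ax, ay, az, grip, x, y, z, ax, ay, az, grip, ...]. A call has 1 to 10 rows; each row is the pose to reach, as a shift and turn from the pose commanded when the call began, along the tool's axes at that moment; what a row does not reach only later rows make up. A row lasts 1/8 s, in which the tool goes at most 62.5 mm and 10.7 degrees, less where a joint would pass 70% of its speed; a pose out of reach is approached as far as the arm can. A call with a gripper value outside its range is refused whole. The fingers move at their own pace and stop on an object; the grip force is fixed at half the most. Time passes only in rows, so rows that repeat a pose let the fingers close. It gives the time, the measured TCP pose, the force, the opening and the grip force at its end, in the units of the state.
- robot.get_obs(): the state, without advancing time (a new reading comes with each control period).
- snapshot(name): name is "side" or "top"; returns a dict with "img" (400x640x3 uint8, blue, green, red), "camera_matrix" (3x3 intrinsics, pixels), "extrinsics" (4x4, takes a point from camera to world coordinates). Camera axes: x right, y down, z forward; pixel columns grow to the right and rows downward; lengths in m; the calibration is good to about 2 mm. A picture is of the moment at which its call begins. There is no depth.
- close_job(): hands the job in; it is judged then, once.
Trained networks look in a picture, given as the dict that the camera call returned (one of the last four; its "shot" number tells which), for a name from the list of things; names that differ only in an ending like _2 or _b are one class to them, and where a whole thing is asked for, a point or a joint stands for the part that bears it (a point fixed in the world has none). Each returns a list of dicts, best first, with "conf" (0 to 1); they miss things now and then, are a little off and sometimes report something else, mostly with a low value. They report only what shows in the picture. A call takes as long as a camera call. They do not tell look-alikes from the thing itself.
- spotter.trace(name, picture): "region" (400x640 bool, what is visible of it) and "box" ([left, top, width, height] in pixels, round what is visible of it).
The state is a dict: "time": time; "joint_positions": joint angles; "qvel": joint speeds; "joint_torque": joint torques, N m; "tool_pos": TCP position; "ee_rot": TCP orientation; "wrist_force": force on the tool from outside, world axes, zero at the start; "wrist_torque": the same for the moment, N m; "width": finger opening in m; "finger_force": force on a finger pad.
Only numpy, scipy, OpenCV 4.12 (cv2) and the standard library are available. Lean on these libraries where they do the work, as an engineer would, in place of code of your own. Each camera call takes 0.05 s, during which the arm holds its last target. There are 200 camera calls.

## Task

Stand every one of the amber bottles upright on the floor of the orange tub. Then lay the aluminium retaining bar across the middle of the tub, from long wall to long wall, fully down with its turned-down end plates outside the walls, and let go. Last, take the two sprung clips from the wooden strip and clip one on each long wall, beside the bar's strap, so that its jaws bite the wall and the bar's end plate together; leave the other loose things on the bench alone.

Things in the scene. Friction and masses are not known exactly. Their poses are not given: they have to be found in the camera images.
- tub: Open orange plastic tub, fixed: 190 mm along its x, 150 mm along its y, 120 mm high, walls and floor 6 mm thick, no rim. Origin at the centre of its underside, z up. The long walls have outer faces at y = +-75 mm; the bar lies along the tub's y across these two. Four bottles fit two by two at about x = +-45, y = +-32 mm.
- bottle1: Amber glass bottle, standing: body 56 mm across and 56 mm high, short shoulder, then a round cap 28 mm across from z = 63 mm to the top at 85 mm; 140 g, low centre of mass. Origin at the centre of its base, z up. Take it by the cap from above, pad tips just over the shoulder. May be absent: 2 to 4 of the four are there.
- bottle2: Amber glass bottle, standing: body 56 mm across and 56 mm high, short shoulder, then a round cap 28 mm across from z = 63 mm to the top at 85 mm; 140 g, low centre of mass. Origin at the centre of its base, z up. Take it by the cap from above, pad tips just over the shoulder. May be absent: 2 to 4 of the four are there.
- bottle3: Amber glass bottle, standing: body 56 mm across and 56 mm high, short shoulder, then a round cap 28 mm across from z = 63 mm to the top at 85 mm; 140 g, low centre of mass. Origin at the centre of its base, z up. Take it by the cap from above, pad tips just over the shoulder. May be absent: 2 to 4 of the four are there.
- bottle4: Amber glass bottle, standing: body 56 mm across and 56 mm high, short shoulder, then a round cap 28 mm across from z = 63 mm to the top at 85 mm; 140 g, low centre of mass. Origin at the centre of its base, z up. Take it by the cap from above, pad tips just over the shoulder. May be absent: 2 to 4 of the four are there.
- bar: Aluminium retaining bar, 200 g, standing on its two turned-down end plates. Flat strap 70 mm wide (x), 163 mm long (y), from z = 32 to 36 mm. Origin at the centre of its footprint, z up; laid fully down on the tub (strap on the walls' top edges, bar's y along tub's y), its origin is 88 mm above the tub's underside. Either way round will do.
- bar_plate (a point): Centre of the bar's +y end plate; the -y one is its mirror. Each plate is 130 mm wide (x), 4 mm thick, inner face at y = +-77.5 mm, outer at +-81.5, from the strap down to z = 11 mm, then a lip flares out (to y = +-87 at z = 0) to guide it over the wall. It stands out 30 mm past the strap on both sides (x = 35 to 65 mm): there a clip fits over plate and wall.
- bar_fin (a point): Middle of the upright wooden fin on top of the bar's strap, to take it by: 12 mm thick (bar's x), 50 mm long (y), from z = 36 to 70 mm; this point is at z = 53 mm of the bar's frame.
- strip: Upright wooden strip, fixed, on which the clips are kept: 12 mm thick (x), 170 mm long (y), top edge at z = 60 mm, on a base 60 mm wide and 12 mm high. Origin at the centre of its underside, z up.
- clip1: Sprung clip: two steel levers hinged on a pin along y, black handles up, jaws down; 24 mm wide (y), 90 g. Origin at the pin. At the start it bites the strip's top edge, which is 18 mm below the pin; on the tub put the wall's top edge at the same place (13 to 20 mm below the pin). Its frame is that of the lever at -x: upright when clipped on 12 mm, leaning 0.3 rad with the jaws fully open.
- clip1_handle (a point): Where to pinch clip1 from above, 30 mm above the pin: fingers close along its x. Handles reach to 46 mm above the pin; over their outsides 61 mm across at the top and 32 mm near the pin when clipped, and parallel, 32 mm across, when squeezed to the stop. That takes about 15 N: grip with 30 to 40 N. Open the fingers to 70 mm or more to let go.
- clip1_bite (a point): Midpoint between the rubber jaw pads of clip1, 34 mm below the pin; the pads reach from 28 to 40 mm below the pin and are parallel when clipped on 12 mm. Squeezed fully open they stand 32 mm apart, and the jaws measure 60 mm over their outsides. Let go, the spring shuts them with about 9 N.
- clip1_jaw (a joint): Jaw opening of clip1 (rad): 0 when clipped on something 12 mm thick, -0.3 shut empty (pads 2 mm apart), 0.6 squeezed fully open (pads 32 mm apart).
- clip2: Sprung clip: two steel levers hinged on a pin along y, black handles up, jaws down; 24 mm wide (y), 90 g. Origin at the pin. At the start it bites the strip's top edge, which is 18 mm below the pin; on the tub put the wall's top edge at the same place (13 to 20 mm below the pin). Its frame is that of the lever at -x: upright when clipped on 12 mm, leaning 0.3 rad with the jaws fully open.
- clip2_handle (a point): Where to pinch clip2 from above, 30 mm above the pin: fingers close along its x. Handles reach to 46 mm above the pin; over their outsides 61 mm across at the top and 32 mm near the pin when clipped, and parallel, 32 mm across, when squeezed to the stop. That takes about 15 N: grip with 30 to 40 N. Open the fingers to 70 mm or more to let go.
- clip2_bite (a point): Midpoint between the rubber jaw pads of clip2, 34 mm below the pin; the pads reach from 28 to 40 mm below the pin and are parallel when clipped on 12 mm. Squeezed fully open they stand 32 mm apart, and the jaws measure 60 mm over their outsides. Let go, the spring shuts them with about 9 N.
- clip2_jaw (a joint): Jaw opening of clip2 (rad): 0 when clipped on something 12 mm thick, -0.3 shut empty (pads 2 mm apart), 0.6 squeezed fully open (pads 32 mm apart).
- torch: Aluminium torch, 160 mm long, lying. Bystander, to be left alone. Origin at the underside.
- applicator: White plastic ear-tag applicator like pliers, 180 mm long, lying. Bystander, to be left alone. Origin at the underside.
- jar: Clear open glass jar, 84 mm across, 110 mm high. Bystander, to be left alone. Origin at the underside.
- funnel: Steel funnel standing on its mouth, 110 mm across, 110 mm high. Bystander, to be left alone. Origin at the underside.
- mug: White mug, 80 mm across, 90 mm high. Bystander, to be left alone. Origin at the underside.
- spraycan: Grey can, 60 mm across, 150 mm high. Bystander, to be left alone. Origin at the underside.
There are look-alikes about, which are no part of the job. There is more than one size of the bar; the job needs the larger. Leave any yellow look-alike of the bottle2 alone.

How it is judged:
On the way, in this order (a step that is already met when the one before it is completed fails the run):
1. every bottle that is there stands upright on the tub's floor, released (x of bottle1 in the frame of tub between -0.085 and 0.085 m and y of bottle1 in the frame of tub between -0.065 and 0.065 m and z of each of bottle1, bottle2, bottle3, bottle4 in the frame of tub below 0.018 m and angle between each of bottle1, bottle2, bottle3, bottle4's own z axis and vertical below 0.15 rad and x of bottle2 in the frame of tub between -0.085 and 0.085 m and y of bottle2 in the frame of tub between -0.065 and 0.065 m and x of bottle3 in the frame of tub between -0.085 and 0.085 m and y of bottle3 in the frame of tub between -0.065 and 0.065 m and x of bottle4 in the frame of tub between -0.085 and 0.085 m and y of bottle4 in the frame of tub between -0.065 and 0.065 m and contact force between the fingers and bottle1 below 0.1 N and contact force between the fingers and bottle2 below 0.1 N and contact force between the fingers and bottle3 below 0.1 N and contact force between the fingers and bottle4 below 0.1 N), for 0.2 s.
2. the bar lies fully down across the middle of the tub, end plates outside the long walls, released (z of bar in the frame of tub between 0.082 and 0.094 m and x of bar in the frame of tub between -0.025 and 0.025 m and y of bar in the frame of tub between -0.008 and 0.008 m and angle between bar's own z axis and vertical below 0.06 rad and angle between the x axis of bar and the x axis of tub, either way round below 0.1 rad and contact force between the fingers and bar below 0.1 N), for 0.2 s.
At the end, for the whole second after the job is handed in: Bottles upright on the tub floor; bar fully down across it (within 25 mm of the middle, square within 0.1 rad, level); on each long wall one clip whose jaws press on both wall and bar (over 1.5 N each), biting at least 7 mm below the edge; all at rest and released (x of bottle1 in the frame of tub between -0.085 and 0.085 m and y of bottle1 in the frame of tub between -0.065 and 0.065 m and z of each of bottle1, bottle2, bottle3, bottle4 in the frame of tub below 0.018 m and angle between each of bottle1, bottle2, bottle3, bottle4's own z axis and vertical below 0.15 rad and x of bottle2 in the frame of tub between -0.085 and 0.085 m and y of bottle2 in the frame of tub between -0.065 and 0.065 m and x of bottle3 in the frame of tub between -0.085 and 0.085 m and y of bottle3 in the frame of tub between -0.065 and 0.065 m and x of bottle4 in the frame of tub between -0.085 and 0.085 m and y of bottle4 in the frame of tub between -0.065 and 0.065 m and z of bar in the frame of tub between 0.082 and 0.094 m and x of bar in the frame of tub between -0.025 and 0.025 m and y of bar in the frame of tub between -0.008 and 0.008 m and angle between bar's own z axis and vertical below 0.06 rad and angle between the x axis of bar and the x axis of tub, either way round below 0.1 rad and linear speed of bar below 0.03 m/s and (((y of clip1_bite in the frame of tub between 0.062 and 0.09 m and z of clip1_bite in the frame of tub below 0.113 m and contact force between clip1 and bar above 1.5 N and contact force between clip1 and tub above 1.5 N and linear speed of clip1 below 0.03 m/s) and (y of clip2_bite in the frame of tub between -0.09 and -0.062 m and z of clip2_bite in the frame of tub below 0.113 m and contact force between clip2 and bar above 1.5 N and contact force between clip2 and tub above 1.5 N and linear speed of clip2 below 0.03 m/s)) or ((y of clip1_bite in the frame of tub between -0.09 and -0.062 m and z of clip1_bite in the frame of tub below 0.113 m and contact force between clip1 and bar above 1.5 N and contact force between clip1 and tub above 1.5 N and linear speed of clip1 below 0.03 m/s) and (y of clip2_bite in the frame of tub between 0.062 and 0.09 m and z of clip2_bite in the frame of tub below 0.113 m and contact force between clip2 and bar above 1.5 N and contact force between clip2 and tub above 1.5 N and linear speed of clip2 below 0.03 m/s)))); the robot touches nothing.
It fails at once if a bystander (torch, applicator, jar, funnel, mug, can) is moved more than 40 mm (distance of any of torch, applicator, jar, funnel, mug, spraycan from where it was at the start of the episode above 0.04 m).
Of bottle1, bottle2, bottle3, bottle4 only 2 to 4 are there at a start; the rules pass over those that are not, and their reading is None.
At some moment in a run one of bottle1, bottle2, bottle3, bottle4 may be knocked a few centimetres aside while the robot is not near it.
It also fails if it takes over 210 s, if anything falls off the work surface, if the arm or the gripper's body presses on something with over 40 N, if the wrist force passes 120 N, or if a joint passes its speed limit or range.

## Working session

There is one attempt and no reset: what is moved stays moved. The work goes in short steps, Python scripts to look and compute and a tool call to move; the robot and the scene stay as the last step left them, time stands still between calls to the robot, and variables do not carry over. Pictures are saved under pics/ and viewed, at most 16 in all, crops included, and the job is handed in when it is done.

Besides the shell and the picture viewer there is one more tool, called after ">>>" by a JSON object that holds its "fn" and its "kwargs", one argument or row to a line. servo_tool: Moves the arm, as the interface text tells. Its arguments: {"type":"object","properties":{"commands":{"type":"array","items":{"type":"number"}}},"required":["commands"]}

```bash
mkdir -p pics; cat > h.py <<'E'
import numpy as np, cv2
from bench import robot, snapshot, close_job, spotter
def ray(s,u,v):
    K=s["camera_matrix"];E=s["extrinsics"];d=E[:3,:3]@np.linalg.solve(K,[u,v,1.]);return E[:3,3],d
def atz(s,u,v,z):
    o,d=ray(s,u,v);return (o+d*(z-o[2])/d[2])[:3]
def proj(s,P):
    P=np.atleast_2d(P);E=s["extrinsics"];c=(P-E[:3,3])@E[:3,:3];p=c@s["camera_matrix"].T;return p[:,:2]/p[:,2:]
def trace(n,s,cm=.3):
    return [r for r in spotter.trace(n,s) if r["conf"]>cm]
E
python3 - <<'E'
from h import *
for n in("top","side"):
    s=snapshot(n);cv2.imwrite(f"pics/{n}0.png",s["img"]);print(n,s["extrinsics"].round(3).tolist(),s["camera_matrix"].round(1).tolist())
    for k in ["tub","bottle1","bar","strip","clip1","bar_fin"]:
        for r in trace(k,s):
            m=r["region"];ys,xs=np.nonzero(m);print(k,round(r["conf"],2),r["box"],xs.mean().round(1),ys.mean().round(1),len(xs))
o=robot.get_obs();print(o["tool_pos"],o["ee_rot"],robot.tips_ahead,o["time"],o["width"])
E
```

```text
top [[0.002, -0.999, 0.053, 0.427], [-1.0, -0.001, 0.013, 0.018], [-0.013, -0.053, -0.998, 1.603], [0.0, 0.0, 0.0, 1.0]] [[490.2, 0.0, 321.0], [0.0, 490.2, 201.7], [0.0, 0.0, 1.0]]
tub 0.8 [303.4, 160.1, 54.0, 68.9] 329.2 195.4 3054
tub 0.56 [406.4, 218.3, 14.7, 24.9] 415.8 230.4 193
bottle1 0.63 [208.9, 179.3, 21.8, 22.0] 219.4 188.8 292
bottle1 0.51 [249.2, 208.6, 19.5, 16.2] 258.6 215.7 247
bottle1 0.5 [252.7, 175.9, 23.1, 20.0] 262.1 186.0 300
bar 0.95 [399.1, 265.4, 47.0, 35.7] 420.9 282.3 661
bar 0.72 [382.9, 147.3, 53.7, 45.9] 409.0 169.6 1249
strip 0.9 [393.9, 223.3, 61.7, 15.1] 420.3 229.3 644
clip1 0.66 [432.8, 221.6, 14.1, 8.2] 441.0 223.4 75
clip1 0.61 [434.3, 218.4, 16.7, 21.1] 441.0 228.6 188
clip1 0.49 [409.3, 218.4, 11.2, 18.4] 415.4 229.4 145
bar_fin 0.84 [382.4, 146.5, 57.1, 49.7] 408.8 169.6 1269
bar_fin 0.73 [400.0, 269.4, 44.3, 30.3] 421.1 282.9 624
side [[0.982, -0.12, 0.146, 0.335], [-0.188, -0.569, 0.8, -1.065], [-0.013, -0.813, -0.582, 0.866], [0.0, 0.0, 0.0, 1.0]] [[506.6, 0.0, 317.5], [0.0, 506.6, 196.9], [0.0, 0.0, 1.0]]
tub 0.83 [276.1, 170.5, 75.2, 67.6] 313.8 204.8 5032
tub 0.37 [275.1, 266.5, 39.9, 77.2] 294.4 315.4 1225
bottle1 0.83 [301.8, 149.3, 21.3, 23.4] 313.1 162.5 255
bottle1 0.81 [292.6, 130.2, 19.6, 31.7] 302.2 146.0 400
bottle1 0.52 [273.8, 158.1, 16.2, 27.9] 279.9 166.5 302
bar 0.9 [339.4, 251.4, 66.3, 61.4] 373.3 282.5 2541
bar 0.85 [189.8, 291.8, 56.5, 53.3] 218.0 318.3 1400
bar 0.7 [273.7, 265.8, 39.9, 75.0] 295.0 316.2 1142
strip 0.93 [275.1, 266.0, 38.8, 77.1] 294.3 315.1 1235
clip1 0.96 [278.5, 278.0, 35.8, 42.2] 297.5 297.9 570
clip1 0.9 [279.3, 254.9, 22.1, 36.1] 290.9 273.1 418
bar_fin 0.8 [341.2, 250.1, 67.5, 62.3] 373.1 282.2 2560
[0.14607207 0.53026944 0.21651578] [3.14146949e+00 4.06632051e-07 2.87280711e+00] 0.011 0.7 0.0938099480063955
```

View pics/top0.png

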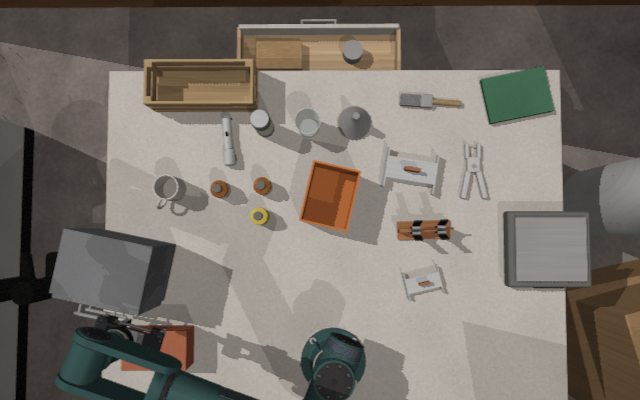

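View pics/side0.png

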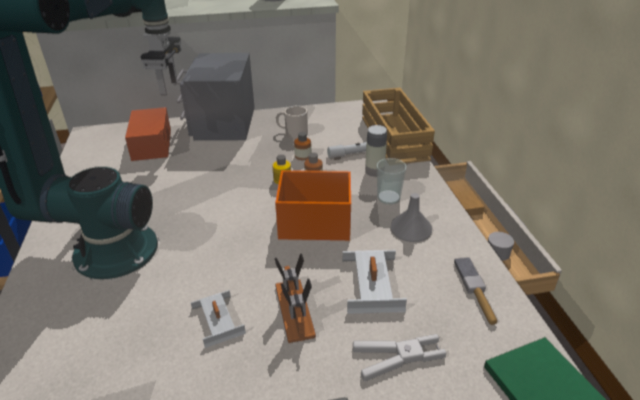

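The top view shows the tub at (331,196) and amber bottles at (219,188) and (262,186), with a yellow decoy at (260,216). The large bar is at (409,169) and the small one at (423,282). The strip with its two clips is at about (425,229). The arm hides the lower left. Next I'll fit poses by silhouette in both views.

```bash
cat > fit.py <<'E'
from h import *
from scipy.optimize import minimize
U=4
def box(x0,x1,y0,y1,z0,z1): return np.array([[x,y,z] for x in(x0,x1) for y in(y0,y1) for z in(z0,z1)])
def cyl(r,z0,z1):
    a=np.linspace(0,2*np.pi,24,endpoint=False);return np.array([[r*np.cos(t),r*np.sin(t),z] for t in a for z in(z0,z1)])
mm=.001
M={"tub":[box(-.095,.095,-.075,.075,0,.12)],
"bottle1":[np.vstack([cyl(.028,0,.056),cyl(.014,.063,.064)]),cyl(.014,.06,.085)],
"bar":[box(-.035,.035,-.0815,.0815,.032,.036),box(-.006,.006,-.025,.025,.036,.07)]+[np.vstack([box(-.065,.065,*sorted((s*.0775,s*.0815)),.011,.036)]) for s in(1,-1)]+[np.vstack([box(-.065,.065,*sorted((s*.0775,s*.0815)),.011,.012),box(-.065,.065,*sorted((s*.083,s*.087)),0,.001)]) for s in(1,-1)],
"strip":[box(-.006,.006,-.085,.085,0,.06),box(-.03,.03,-.085,.085,0,.012)]}
M["clip1"]=[np.array([[x,y,z] for y in(-.012,.012) for x,z in((-.03,.046),(-.016,0),(-.011,-.04),(-.006,-.04),(-.010,0),(-.024,.046))])*[s,1,1] for s in(1,-1)]+[box(-.014,.014,-.012,.012,-.008,.008)]
def pose(P,p):
    c,s=np.cos(p[2]),np.sin(p[2]);return P@np.array([[c,s,0],[-s,c,0],[0,0,1]])+[p[0],p[1],p[3] if len(p)>3 else 0]
def render(n,s,p):
    im=np.zeros((400*U,640*U),np.uint8)
    for P in M[n]:
        q=(proj(s,pose(P,p))+.5)*U-.5
        cv2.fillConvexPoly(im,cv2.convexHull(np.round(q*16).astype(np.int32)),255,shift=4)
    return cv2.resize(im,(640,400),interpolation=cv2.INTER_AREA)/255.
def fit(n,obs,p0,yaw=True,z=0.):
    f=lambda p:sum(1-np.minimum(r,m).sum()/np.maximum(r,m).sum() for s,m in obs for r in[render(n,s,full(p))])
    full=lambda p:np.r_[p[:2],p[2] if yaw else 0,z]
    p0=np.array(p0,float) if yaw else np.array(p0[:2],float)
    best=None
    st=np.array([.015,.015,.15])[:len(p0)]
    for k in range(2):
        S=np.vstack([p0]+[p0+np.eye(len(p0))[i]*st[i]*(1-2*k) for i in range(len(p0))])
        r=minimize(f,p0,method="Nelder-Mead",options=dict(initial_simplex=S,xatol=2e-4,fatol=1e-4,maxiter=150));p0=r.x
    return full(r.x),1-r.fun/len(obs)
E
cat > m1.py <<'E'
from fit import *
T=snapshot("top");S=snapshot("side")
def go(n,ut,us,z,yaw,zz=0.):
    g=atz(T,*ut,z)
    rs=[min(trace(n,s),key=lambda r:np.hypot(r["box"][0]+r["box"][2]/2-u[0],r["box"][1]+r["box"][3]/2-u[1])) for s,u in((T,ut),(S,us))]
    ms=[r["region"].astype(float) for r in rs]
    ps=[fit(n,o,[g[0],g[1],yaw],n[:3]!="bot",zz) for o in([(T,ms[0]),(S,ms[1])],[(T,ms[0])],[(S,ms[1])])]
    print(n,[(p.round(4).tolist(),round(q,3)) for p,q in ps],flush=True)
go("tub",(331,196),(314,204),.06,-.2)
go("bottle1",(219,189),(303,146),.06,0)
go("bottle1",(262,186),(313,162),.06,0)
go("bar",(410,169),(373,282),.03,0)
go("strip",(424,230),(294,315),.03,0)
E
python3 m1.py
```

```text
tub [([0.5244, 0.0125, -0.2394, 0.0], np.float64(0.975)), ([0.5254, 0.0117, -0.2293, 0.0], np.float64(0.978)), ([0.5234, 0.0139, -0.2396, 0.0], np.float64(0.986))]
bottle1 [([0.5502, 0.366, 0.0, 0.0], np.float64(0.882)), ([0.5514, 0.3653, 0.0, 0.0], np.float64(0.938)), ([0.5476, 0.3706, 0.0, 0.0], np.float64(0.902))]
bottle1 [([0.5612, 0.2289, 0.0, 0.0], np.float64(0.716)), ([0.5618, 0.2286, 0.0, 0.0], np.float64(0.944)), ([0.5658, 0.2778, 0.0, 0.0], np.float64(0.543))]
bar [([0.6127, -0.2476, -0.1672, 0.0], np.float64(0.93)), ([0.614, -0.2481, -0.1602, 0.0], np.float64(0.922)), ([0.6111, -0.2472, -0.1579, 0.0], np.float64(0.959))]
strip [([0.4198, -0.292, 0.0236, 0.0], np.float64(0.64)), ([0.4224, -0.2925, 0.0314, 0.0], np.float64(0.631)), ([0.4191, -0.2918, 0.031, 0.0], np.float64(0.675))]
```

```bash
cat >> h.py <<'E'
from scipy.spatial.transform import Rotation as Ro
def cmd(*ts):
    """targets (x,y,z,toolyaw): shift in tool axes from the measured pose"""
    o=robot.get_obs();R=Ro.from_euler("xyz",o["ee_rot"]);
    print("t",round(o["time"],2),"pos",np.round(o["tool_pos"],4),"yaw",round(o["ee_rot"][2],4),"w",round(o["width"],4),"f",np.round(o["finger_force"],1),"wf",np.round(o["wrist_force"],1))
    for t in ts:
        y=t[3] if len(t)>3 else o["ee_rot"][2]
        d=R.inv().apply(np.array(t[:3])-o["tool_pos"]);rv=(R.inv()*Ro.from_euler("xyz",[np.pi,0,y])).as_rotvec(degrees=True)
        print(t,"->",d.round(4),rv.round(2))
E
python3 - <<'E'
from h import *
cmd((.25,.33,.25,2.906),(.5618,.2286,.2,2.906),(.5618,.2286,.076,2.906))
E
```

```text
t 1.3 pos [0.1461 0.5303 0.2165] yaw 2.8728 w 0.0938 f 0.0 wf [-0.2 -0.1  0.3]
(0.25, 0.33, 0.25, 2.906) -> [-0.1534 -0.1655 -0.0335] [ 0.01  0.   -1.9 ]
(0.5618, 0.2286, 0.2, 2.906) -> [-0.4809 -0.1804  0.0165] [ 0.01  0.   -1.9 ]
(0.5618, 0.2286, 0.076, 2.906) -> [-0.4809 -0.1804  0.1405] [ 0.01  0.   -1.9 ]
```

>>> {"fn": "servo_tool", "kwargs": {
  "commands": [-0.153,-0.166,-0.034,0,0,-1.9,0.07,-0.153,-0.166,-0.034,0,0,-1.9,0.07,-0.153,-0.166,-0.034,0,0,-1.9,0.07,-0.153,-0.166,-0.034,0,0,-1.9,0.07,-0.481,-0.18,0.0165,0,0,-1.9,0.07,-0.481,-0.18,0.0165,0,0,-1.9,0.07,-0.481,-0.18,0.0165,0,0,-1.9,0.07,-0.481,-0.18,0.0165,0,0,-1.9,0.07,-0.481,-0.18,0.0165,0,0,-1.9,0.07,-0.481,-0.18,0.0165,0,0,-1.9,0.07]
}}

```text
time: 2.55
tool_pos: [0.5641, 0.227, 0.1978]
ee_rot: [-3.14, -0.002, 2.903]
wrist_force: [-0.4, -0.6, 0.2]
width: 0.0701
finger_force: 0.0
```

```bash
python3 - <<'E'
from h import *
cmd((.5618,.2286,.2,2.906),(.5618,.2286,.076,2.906))
s=snapshot("top");cv2.imwrite("pics/t1.png",s["img"])
S=snapshot("side")
for r in trace("bottle1",s):print(r["conf"],r["box"])
E
```

```text
t 2.55 pos [0.5641 0.227  0.1978] yaw 2.9027 w 0.0701 f 0.0 wf [-0.4 -0.6  0.2]
(0.5618, 0.2286, 0.2, 2.906) -> [ 0.0026  0.001  -0.0022] [-0.1  -0.13 -0.19]
(0.5618, 0.2286, 0.076, 2.906) -> [0.0023 0.0012 0.1218] [-0.1  -0.13 -0.19]
0.6 [251.2, 209.8, 12.0, 12.2]
0.51 [223.3, 181.7, 6.9, 13.7]
0.33 [381.1, 145.3, 56.8, 51.7]
```

View pics/t1.png

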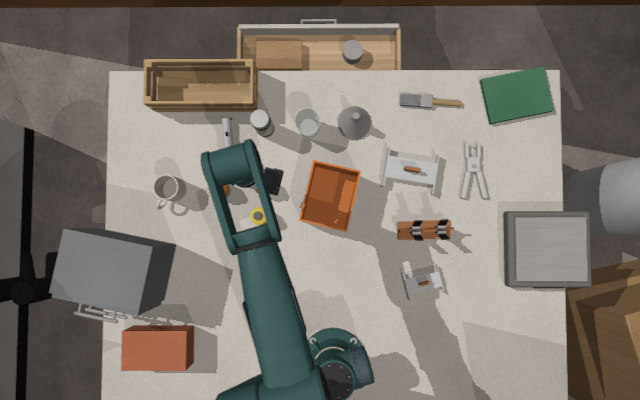

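The lower left is now clear and holds no other bottle, so there are two amber bottles. I'll descend on the first one.

>>> {"fn": "servo_tool", "kwargs": {
  "commands": [0,0,0.06,0,0,0,0.07,0,0,0.1,0,0,0,0.07,0,0,0.124,0,0,0,0.06,0,0,0.124,0,0,0,0.02,0,0,0.124,0,0,0,0.0,0,0,0.124,0,0,0,0.0,0,0,0.124,0,0,0,0.0,0,0,0.124,0,0,0,0.0]
}}

```text
time: 3.7
tool_pos: [0.563, 0.2291, 0.078]
ee_rot: [3.14, 0.003, 2.906]
wrist_force: [-0.1, -0.7, 5.3]
width: 0.0278
finger_force: 29.8
```

```bash
python3 - <<'E'
from h import *
c,s=np.cos(-.237),np.sin(-.237)
tub=lambda x,y:(.5244+c*x-s*y,.0125+s*x+c*y)
print(tub(-.045,0),tub(.045,0))
cmd((.5618,.2286,.23,2.906),(*tub(-.045,0),.23,2.906),(*tub(-.045,0),.084,2.906))
E
```

```text
(np.float64(0.4806578980210181), np.float64(0.023065439624566135)) (np.float64(0.5681421019789819), np.float64(0.0019345603754338681))
t 3.7 pos [0.563  0.2291 0.078 ] yaw 2.9057 w 0.0278 f 29.8 wf [-0.1 -0.7  5.3]
(0.5618, 0.2286, 0.23, 2.906) -> [ 0.0007 -0.0006 -0.152 ] [ 0.09  0.16 -0.02]
(np.float64(0.4806578980210181), np.float64(0.023065439624566135), 0.23, 2.906) -> [ 0.0315 -0.2194 -0.1525] [ 0.09  0.16 -0.02]
(np.float64(0.4806578980210181), np.float64(0.023065439624566135), 0.084, 2.906) -> [ 0.0319 -0.2196 -0.0065] [ 0.09  0.16 -0.02]
```

>>> {"fn": "servo_tool", "kwargs": {
  "commands": [0,0,-0.06,0,0,0,0,0,0,-0.12,0,0,0,0,0,0,-0.156,0,0,0,0,0.008,-0.05,-0.156,0,0,0,0,0.016,-0.11,-0.156,0,0,0,0,0.025,-0.17,-0.156,0,0,0,0,0.031,-0.22,-0.156,0,0,0,0,0.031,-0.22,-0.156,0,0,0,0,0.031,-0.22,-0.11,0,0,0,0,0.031,-0.22,-0.06,0,0,0,0]
}}

```text
time: 4.95
tool_pos: [0.4816, 0.0232, 0.1355]
ee_rot: [3.14, 0.003, 2.906]
wrist_force: [0.3, 0.3, -1.6]
width: 0.0274
finger_force: 29.8
```

```bash
python3 - <<'E'
from h import *
cmd((.4807,.0231,.084,2.906))
s=snapshot("top");S=snapshot("side");cv2.imwrite("pics/s2.png",cv2.resize(S["img"][90:260,180:440],None,fx=3,fy=3))
E
```

```text
t 4.95 pos [0.4816 0.0232 0.1355] yaw 2.9063 w 0.0274 f 29.8 wf [ 0.3  0.3 -1.6]
(0.4807, 0.0231, 0.084, 2.906) -> [ 0.001  -0.0004  0.0515] [0.09 0.16 0.02]
```

View pics/s2.png

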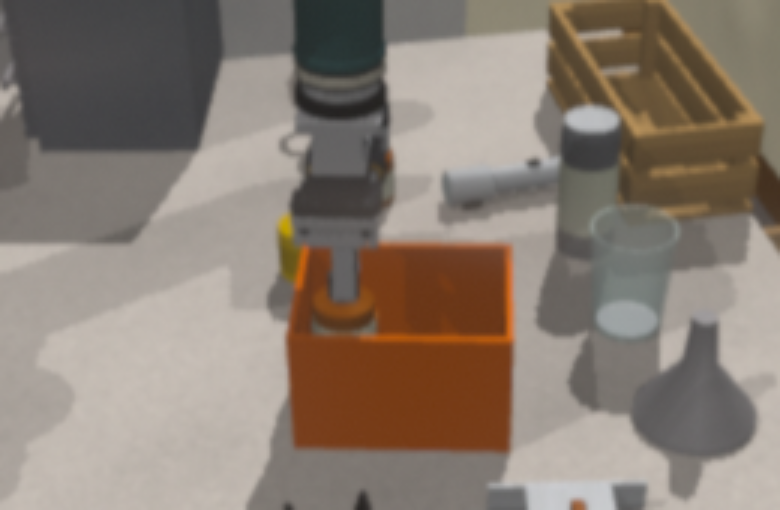

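The first bottle hangs over the tub's near-left part, clear of the walls. Lower and release it.

>>> {"fn": "servo_tool", "kwargs": {
  "commands": [0,0,0.03,0,0,0,0,0,0,0.052,0,0,0,0,0,0,0.052,0,0,0,0,0,0,0.052,0,0,0,0.055,0,0,0.052,0,0,0,0.055,0,0,0.0,0,0,0,0.055,0,0,-0.06,0,0,0,0.06,0,0,-0.1,0,0,0,0.07,0,0.06,-0.1,0,0,0,0.07,0,0.12,-0.1,0,0,0,0.07]
}}

```text
time: 6.3
tool_pos: [0.5097, 0.1399, 0.2387]
ee_rot: [3.139, 0.005, 2.904]
wrist_force: [0.3, 0.1, -0.1]
width: 0.0699
finger_force: 0.0
```

```bash
python3 - <<'E'
from fit import *
s=snapshot("top");S=snapshot("side");cv2.imwrite("pics/t2.png",cv2.resize(s["img"][130:250,190:370],None,fx=4,fy=4))
for n,q in(("top",s),("side",S)):
  for r in trace("bottle1",q):
    m=r["region"].astype(float);b=r["box"]
    g=atz(q,b[0]+b[2]/2,b[1]+b[3]/2,.04)
    p,e=fit("bottle1",[(q,m)],g,False);print(n,round(r["conf"],2),b,p.round(4),round(e,2))
cmd((.551,.366,.236,2.906),(.551,.366,.077,2.906))
E
```

```text
top 0.85 [207.5, 178.4, 24.2, 21.4] [0.5504 0.3635 0.     0.    ] 0.84
top 0.82 [317.5, 204.2, 20.4, 13.0] [0.4812 0.0225 0.     0.    ] 0.86
top 0.69 [258.9, 210.8, 6.9, 12.7] [0.4624 0.223  0.     0.    ] 0.56
side 0.76 [272.4, 156.1, 16.6, 26.4] [0.4634 0.2441 0.     0.    ] 0.64
side 0.6 [295.0, 133.9, 18.5, 26.3] [0.5489 0.3741 0.     0.    ] 0.91
t 6.5 pos [0.5086 0.1399 0.2367] yaw 2.9084 w 0.0699 f 0.0 wf [-0.4 -0.3  0.4]
(0.551, 0.366, 0.236, 2.906) -> [0.011  0.2298 0.0006] [-0.    0.05  0.14]
(0.551, 0.366, 0.077, 2.906) -> [0.0111 0.2298 0.1596] [-0.    0.05  0.14]
```

View pics/t2.png

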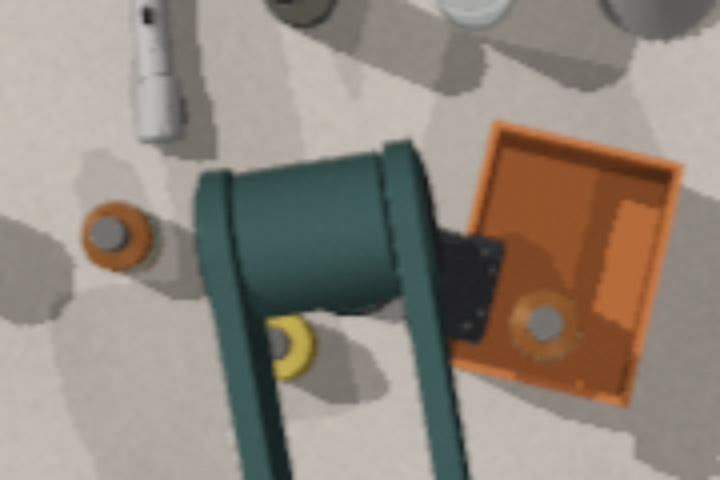

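The first bottle stands upright in the tub (crop ~(545,322)) and the second is unmoved at crop (110,235). I'll fetch the second.

>>> {"fn": "servo_tool", "kwargs": {
  "commands": [0.004,0.06,0,0,0,0,0.07,0.006,0.12,0,0,0,0,0.07,0.011,0.18,0,0,0,0,0.07,0.011,0.23,0,0,0,0,0.07,0.011,0.23,0.05,0,0,0,0.07,0.011,0.23,0.1,0,0,0,0.07,0.011,0.23,0.158,0,0,0,0.07,0.011,0.23,0.158,0,0,0,0.03,0.011,0.23,0.158,0,0,0,0,0.011,0.23,0.158,0,0,0,0]
}}

```text
time: 7.75
tool_pos: [0.5539, 0.366, 0.0827]
ee_rot: [3.136, 0.006, 2.905]
wrist_force: [0.1, 0.4, -0.8]
width: 0.0436
finger_force: 0.0
```

>>> {"fn": "servo_tool", "kwargs": {
  "commands": [0,0,0,0,0,0,0,0,0,0,0,0,0,0]
}}

```text
time: 8.0
tool_pos: [0.5525, 0.3653, 0.0802]
ee_rot: [3.14, 0.003, 2.906]
wrist_force: [-0.4, -1.5, 4.2]
width: 0.0271
finger_force: 29.9
```

```bash
python3 - <<'E'
from h import *
cmd((.568,.0019,.23,2.906),(.568,.0019,.084,2.906))
E
```

```text
t 8.0 pos [0.5525 0.3653 0.0802] yaw 2.9059 w 0.0271 f 29.9 wf [-0.4 -1.5  4.2]
(0.568, 0.0019, 0.23, 2.906) -> [-0.1004 -0.3495 -0.15  ] [ 0.09  0.16 -0.  ]
(0.568, 0.0019, 0.084, 2.906) -> [-0.1    -0.3497 -0.004 ] [ 0.09  0.16 -0.  ]
```

>>> {"fn": "servo_tool", "kwargs": {
  "commands": [0,0,-0.06,0,0,0,0,0,0,-0.12,0,0,0,0,-0.005,-0.02,-0.156,0,0,0,0,-0.022,-0.08,-0.156,0,0,0,0,-0.04,-0.14,-0.156,0,0,0,0,-0.057,-0.2,-0.156,0,0,0,0,-0.074,-0.26,-0.156,0,0,0,0,-0.09,-0.315,-0.156,0,0,0,0,-0.1,-0.35,-0.156,0,0,0,0,-0.1,-0.35,-0.156,0,0,0,0]
}}

```text
time: 9.25
tool_pos: [0.5669, -0.0009, 0.2336]
ee_rot: [-3.141, -0.001, 2.902]
wrist_force: [-0.5, 0.6, -1.2]
width: 0.0277
finger_force: 29.9
```

```bash
python3 - <<'E'
from h import *
cmd((.568,.0019,.086,2.906))
E
```

```text
t 9.25 pos [ 0.5669 -0.0009  0.2336] yaw 2.9017 w 0.0277 f 29.9 wf [-0.5  0.6 -1.2]
(0.568, 0.0019, 0.086, 2.906) -> [-0.0005  0.003   0.1476] [-0.02 -0.03 -0.25]
```

>>> {"fn": "servo_tool", "kwargs": {
  "commands": [0,0.001,0.05,0,0,0,0,0,0.001,0.1,0,0,0,0,0,0.001,0.13,0,0,0,0,0,0.001,0.148,0,0,0,0,0,0.001,0.148,0,0,0,0,0,0.001,0.148,0,0,0,0.055,0,0.001,0.148,0,0,0,0.055,0,0.001,0.1,0,0,0,0.055,0,0.001,0.04,0,0,0,0.055,0,0.001,-0.02,0,0,0,0.055]
}}

```text
time: 10.5
tool_pos: [0.5672, 0.0027, 0.2562]
ee_rot: [3.141, 0.001, 2.906]
wrist_force: [0.2, -0.3, 0.0]
width: 0.055
finger_force: 0.0
```

```bash
python3 - <<'E'
from h import *
# bar fin: bar pose .6127,-.2476 yaw -.165 ; fingers close along bar x
cmd((.6127,-.2476,.23,-np.pi/2-.165+np.pi),(.6127,-.2476,.23,np.pi/2-.165+np.pi))
print(robot.get_obs()["joint_positions"])
E
```

```text
t 10.5 pos [0.5672 0.0027 0.2562] yaw 2.9061 w 0.055 f 0.0 wf [ 0.2 -0.3  0. ]
(0.6127, -0.2476, 0.23, 1.4057963267948965) -> [-0.1026 -0.2327  0.0262] [6.000e-02 2.000e-02 8.596e+01]
(0.6127, -0.2476, 0.23, 4.54738898038469) -> [-0.1026 -0.2327  0.0262] [-2.000e-02  6.000e-02 -9.404e+01]
[-9.54557703e-02  1.20996799e-01  1.25576370e+00  3.34945453e-04
  1.76386334e+00 -1.43065446e+00]
```

>>> {"fn": "servo_tool", "kwargs": {
  "commands": [-0.01,-0.03,0,0,0,10,0.06,-0.02,-0.06,0,0,0,20,0.06,-0.035,-0.09,0,0,0,30,0.06,-0.05,-0.12,0,0,0,40,0.06,-0.065,-0.15,0,0,0,50,0.06,-0.08,-0.18,0,0,0,60,0.06,-0.09,-0.21,0,0,0,70,0.06,-0.102,-0.233,0.026,0,0,80,0.06,-0.102,-0.233,0.06,0,0,86,0.06,-0.102,-0.233,0.08,0,0,86,0.06]
}}

```text
time: 11.75
tool_pos: [0.6116, -0.2481, 0.172]
ee_rot: [-3.14, -0.001, 1.404]
wrist_force: [-0.3, -0.3, 0.0]
width: 0.0601
finger_force: 0.0
```

```bash
python3 - <<'E'
from fit import *
s=snapshot("top");S=snapshot("side");cv2.imwrite("pics/s3.png",np.hstack([cv2.resize(s["img"][140:240,290:450],None,fx=2.5,fy=2.5),cv2.resize(S["img"][160:320,260:420],(400,250))]))
for r in trace("bottle1",s):
    m=r["region"].astype(float);b=r["box"];g=atz(s,b[0]+b[2]/2,b[1]+b[3]/2,.04)
    p,e=fit("bottle1",[(s,m)],g,False,.006);print(round(r["conf"],2),b,p.round(4),round(e,2))
cmd((.6127,-.2476,.1,1.406),(.6127,-.2476,.053,1.406))
E
```

```text
0.68 [316.5, 201.0, 18.5, 20.0] [0.4815 0.0239 0.     0.006 ] 0.94
0.47 [421.8, 221.4, 31.9, 16.7] [ 0.4075 -0.3053  0.      0.006 ] 0.27
t 11.9 pos [ 0.6116 -0.2476  0.173 ] yaw 1.405 w 0.0599 f 0.0 wf [0.2 0.2 0.1]
(0.6127, -0.2476, 0.1, 1.406) -> [0.0001 0.0012 0.073 ] [-0.12 -0.05 -0.06]
(0.6127, -0.2476, 0.053, 1.406) -> [1.0e-04 1.3e-03 1.2e-01] [-0.12 -0.05 -0.06]
```

View pics/s3.png

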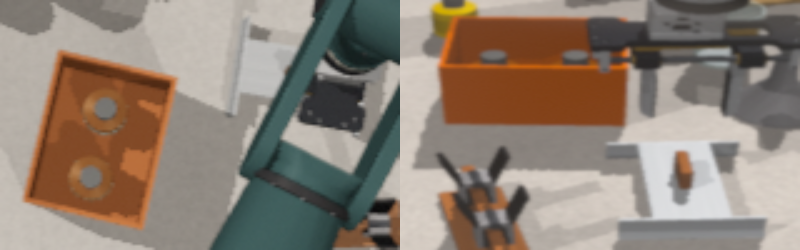

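Both bottles stand in the tub (left panel caps at (105,108) and (90,177)). Now I'll grasp the bar by its fin.

>>> {"fn": "servo_tool", "kwargs": {
  "commands": [0,0.001,0.05,0,0,0,0.06,0,0.001,0.09,0,0,0,0.06,0,0.001,0.12,0,0,0,0.06,0,0.001,0.12,0,0,0,0.03,0,0.001,0.12,0,0,0,0,0,0.001,0.12,0,0,0,0,0,0.001,0.12,0,0,0,0,0,0.001,0.12,0,0,0,0]
}}

```text
time: 12.9
tool_pos: [0.6132, -0.2481, 0.0548]
ee_rot: [3.141, 0.0, 1.405]
wrist_force: [-2.9, -0.2, 0.8]
width: 0.0135
finger_force: 1.0
```

```bash
python3 - <<'E'
from h import *
cmd((.5244,.0125,.26,1.334),(.5244,.0125,.141,1.334))
E
```

```text
t 12.9 pos [ 0.6132 -0.2481  0.0548] yaw 1.405 w 0.0135 f 1.0 wf [-2.9 -0.2  0.8]
(0.5244, 0.0125, 0.26, 1.334) -> [ 0.2424 -0.1304 -0.2054] [0.04 0.01 4.07]
(0.5244, 0.0125, 0.141, 1.334) -> [ 0.2424 -0.1305 -0.0864] [0.04 0.01 4.07]
```

>>> {"fn": "servo_tool", "kwargs": {
  "commands": [0,0,0,0,0,0,0,0,0,0,0,0,0,0,0,0,-0.04,0,0,0,0,0,0,-0.1,0,0,0,0,0,0,-0.16,0,0,0,0,0,0,-0.205,0,0,0,0,0.045,-0.025,-0.205,0,0,1,0,0.09,-0.05,-0.205,0,0,2,0,0.14,-0.075,-0.205,0,0,3,0,0.14,-0.075,-0.205,0,0,3,0]
}}

```text
time: 14.15
tool_pos: [0.5613, -0.0941, 0.2588]
ee_rot: [-3.141, -0.001, 1.358]
wrist_force: [0.5, -0.3, -1.6]
width: 0.0117
finger_force: 30.0
```

```bash
cat > barfit.py <<'E'
from fit import *
def barfit(z):
    for n in("top","side"):
        s=snapshot(n)
        for r in trace("bar",s):
            m=r["region"].astype(float);b=r["box"]
            if m.sum()<700: continue
            g=atz(s,b[0]+b[2]/2,b[1]+b[3]/2,z+.03);p,e=fit("bar",[(s,m)],[g[0],g[1],-.2],True,z)
            if e>.5: print(n,round(r["conf"],2),np.round(b,1),p.round(4),round(e,3))
E
python3 - <<'E'
from barfit import *
cmd((.5244,.0125,.26,1.334))
z=robot.get_obs()["tool_pos"][2]-.0545
barfit(z)
E
```

```text
t 14.15 pos [ 0.5613 -0.0941  0.2588] yaw 1.3576 w 0.0117 f 30.0 wf [ 0.5 -0.3 -1.6]
(0.5244, 0.0125, 0.26, 1.334) -> [ 0.0964 -0.0587 -0.0011] [-0.03 -0.07  1.35]
side 0.74 [308.1 148.8  58.7  52.1] [ 0.5609 -0.0985 -0.2131  0.2043] 0.907
```

>>> {"fn": "servo_tool", "kwargs": {
  "commands": [0.045,-0.03,0,0,0,1,0,0.096,-0.059,0,0,0,1.35,0,0.096,-0.059,0.03,0,0,1.35,0,0.096,-0.059,0.055,0,0,1.35,0,0.096,-0.059,0.055,0,0,1.35,0,0.096,-0.059,0.055,0,0,1.35,0]
}}

```text
time: 15.1
tool_pos: [0.5262, 0.008, 0.2048]
ee_rot: [3.14, -0.0, 1.328]
wrist_force: [-0.0, -1.0, -1.2]
width: 0.0117
finger_force: 30.0
```

```bash
python3 - <<'E'
from barfit import *
cmd((.5244,.0125,.2,1.334))
z=robot.get_obs()["tool_pos"][2]-.0545
barfit(z)
S=snapshot("side");cv2.imwrite("pics/s4.png",cv2.resize(S["img"][110:260,240:390],None,fx=4,fy=4))
r=trace("tub",S)[0];print(r["box"],fit("tub",[(S,r["region"].astype(float))],[.5244,.0125,-.237]))
E
```

```text
t 15.1 pos [0.5262 0.008  0.2048] yaw 1.3276 w 0.0117 f 30.0 wf [-0.  -1.  -1.2]
(0.5244, 0.0125, 0.2, 1.334) -> [ 0.0039 -0.0028  0.0048] [ 0.06 -0.01 -0.37]
side 0.77 [285.8 148.5  53.5  48.4] [ 0.5261  0.0097 -0.243   0.1503] 0.875
[275.9, 172.1, 75.0, 66.8] (array([ 0.52407525,  0.01318469, -0.2425375 ,  0.        ]), np.float64(0.7263158619518342))
```

View pics/s4.png

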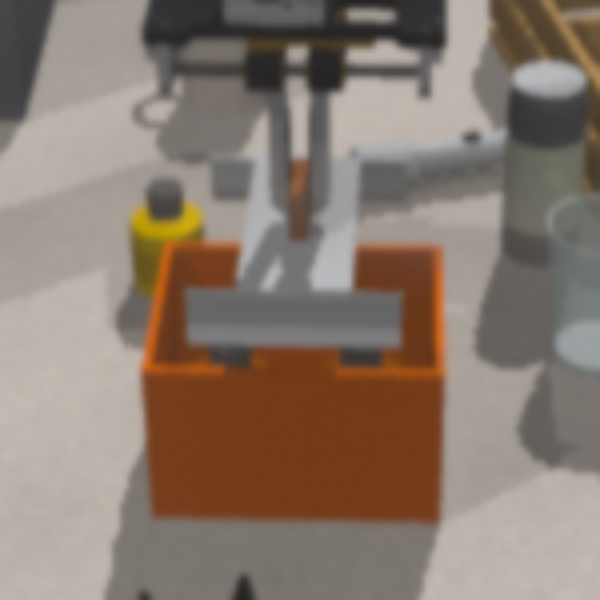

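>>> {"fn": "servo_tool", "kwargs": {
  "commands": [0.0035,-0.0025,0.015,0,0,-0.4,0,0.0035,-0.0025,0.015,0,0,-0.4,0,0.0035,-0.0025,0.015,0,0,-0.4,0]
}}

```text
time: 15.78
tool_pos: [0.5235, 0.0131, 0.1885]
ee_rot: [-3.141, 0.0, 1.336]
wrist_force: [-0.1, 0.5, -1.5]
width: 0.0115
finger_force: 30.0
```

```bash
python3 - <<'E'
from barfit import *
cmd((.5247,.0118,.2,1.334))
z=robot.get_obs()["tool_pos"][2]-.0545
barfit(z)
cmd((.5247,.0118,.142,1.334))
E
```

```text
t 15.78 pos [0.5235 0.0131 0.1885] yaw 1.3363 w 0.0115 f 30.0 wf [-0.1  0.5 -1.5]
(0.5247, 0.0118, 0.2, 1.334) -> [-0.0009  0.0015 -0.0115] [-0.05  0.01  0.13]
side 0.74 [282.1 154.3  58.5  45.5] [ 0.5237  0.0152 -0.2446  0.134 ] 0.89
t 15.97 pos [0.524  0.0129 0.1893] yaw 1.336 w 0.0118 f 30.0 wf [-0.8  0.3 -1.4]
(0.5247, 0.0118, 0.142, 1.334) -> [-0.0009  0.0009  0.0473] [ 0.04 -0.01  0.12]
```

>>> {"fn": "servo_tool", "kwargs": {
  "commands": [-0.001,0.0,0.015,0,0,0,0,-0.001,0.0,0.025,0,0,0,0,-0.001,0.0,0.032,0,0,0,0,-0.001,0.0,0.04,0,0,0,0,-0.001,0.0,0.046,0,0,0,0,-0.001,0.0,0.046,0,0,0,0]
}}

```text
time: 16.73
tool_pos: [0.5237, 0.0119, 0.1431]
ee_rot: [3.141, -0.0, 1.336]
wrist_force: [0.1, 0.0, -1.4]
width: 0.0118
finger_force: 30.0
```

```bash
python3 - <<'E'
from barfit import *
cmd((.5247,.0118,.142,1.334))
S=snapshot("side");cv2.imwrite("pics/s5.png",cv2.resize(S["img"][140:260,250:370],None,fx=4,fy=4))
barfit(.088)
E
```

```text
t 16.73 pos [0.5237 0.0119 0.1431] yaw 1.336 w 0.0118 f 30.0 wf [ 0.1  0.  -1.4]
(0.5247, 0.0118, 0.142, 1.334) -> [0.0001 0.001  0.0011] [ 0.03 -0.01  0.12]
side 0.96 [285.5 166.3  51.9  49.8] [ 0.5235  0.0138 -0.2335  0.088 ] 0.829
```

View pics/s5.png

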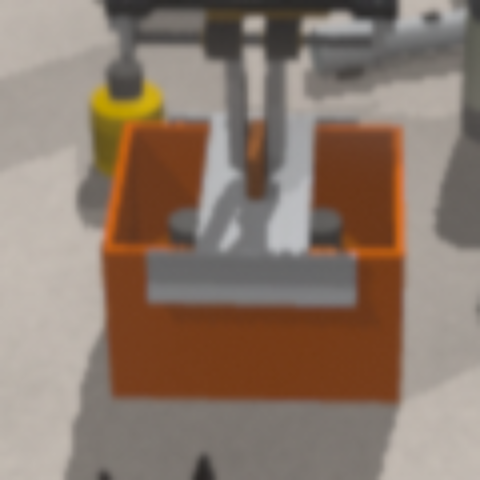

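The bar is over both walls with its plates outside; release it.

>>> {"fn": "servo_tool", "kwargs": {
  "commands": [0,0,0.001,0,0,0,0,0,0,0.001,0,0,0,0.04,0,0,0.001,0,0,0,0.04,0,0,0.001,0,0,0,0.04,0,0,-0.03,0,0,0,0.04,0,0,-0.08,0,0,0,0.06,0,0,-0.13,0,0,0,0.08,0.05,0,-0.13,0,0,0,0.09,0.1,0,-0.13,0,0,0,0.09,0.15,0,-0.13,0,0,0,0.09]
}}

```text
time: 18.23
tool_pos: [0.5588, 0.1591, 0.2732]
ee_rot: [3.141, -0.0, 1.335]
wrist_force: [1.1, -0.4, 0.8]
width: 0.0863
finger_force: 0.0
```

```bash
python3 - <<'E'
from barfit import *
cmd()
barfit(.088)
T=snapshot("top");S=snapshot("side")
a=cv2.resize(S["img"][140:340,250:330],None,fx=3,fy=3);b=cv2.resize(T["img"][205:250,390:465],None,fx=6,fy=6)
b=cv2.copyMakeBorder(b,0,a.shape[0]-b.shape[0],0,0,0);cv2.imwrite("pics/c6.png",np.hstack([a,b]))
gt=[];
for n,q in(("top",T),("side",S)):
  for r in trace("clip1",q):
    m=r["region"].astype(float);b=r["box"];g=atz(q,b[0]+b[2]/2,b[1]+b[3]/2,.08)
    p,e=fit("clip1",[(q,m)],[g[0],g[1],.03],True,.078);print(n,round(r["conf"],2),np.round(b,1),p.round(4),round(e,2))
E
```

```text
t 18.23 pos [0.5588 0.1591 0.2732] yaw 1.3354 w 0.0863 f 0.0 wf [ 1.1 -0.4  0.8]
top 0.64 [297.5 172.1  62.1  50.6] [ 0.5248  0.0114 -0.237   0.088 ] 0.95
side 0.6 [285.9 166.3  52.1  48.4] [ 0.5228  0.0144 -0.2267  0.088 ] 0.877
top 0.72 [432.5 219.4  14.8  20.1] [ 0.425  -0.3313 -0.014   0.078 ] 0.81
top 0.69 [410.4 218.6  10.6  23.4] [ 0.4219 -0.2542 -0.0019  0.078 ] 0.83
side 0.9 [278.9 255.9  23.5  36.2] [ 0.4178 -0.2562 -0.0376  0.078 ] 0.81
side 0.6 [279.8 278.3  31.8  39.2] [ 0.4213 -0.3352  0.0297  0.078 ] 0.78
```

View pics/c6.png

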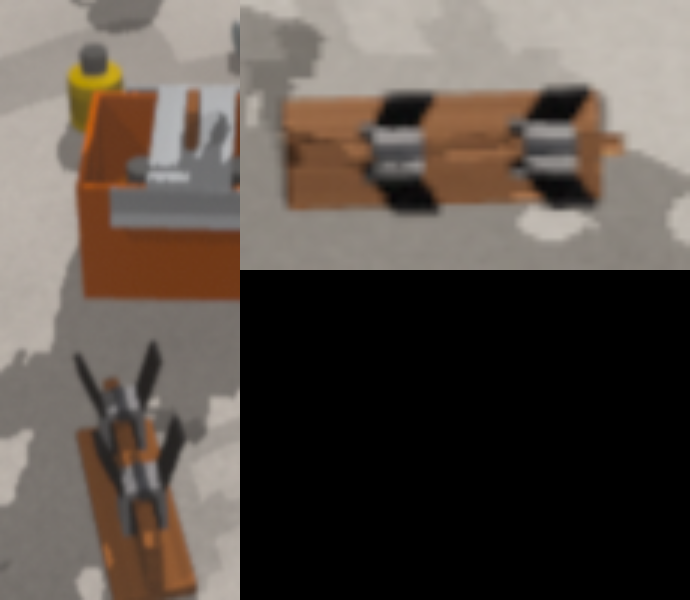

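The bar lies fully down: the top fit gives (0.525, 0.011) with yaw -0.237, the same as the tub. The clips are at crop (405,150) and (555,145), i.e. about (0.420,-0.255) and (0.421,-0.333).

```bash
python3 - <<'E'
from h import *
cmd((.420,-.255,.24,1.59),(.420,-.255,.100,1.59))
E
```

```text
t 18.62 pos [0.5584 0.1566 0.2732] yaw 1.3343 w 0.09 f 0.0 wf [-0.3 -0.7  0.2]
(0.42, -0.255, 0.24, 1.59) -> [-0.4326 -0.0381  0.0333] [ 2.000e-02  1.000e-02 -1.465e+01]
(0.42, -0.255, 0.1, 1.59) -> [-0.4325 -0.0382  0.1733] [ 2.000e-02  1.000e-02 -1.465e+01]
```

>>> {"fn": "servo_tool", "kwargs": {
  "commands": [-0.06,-0.005,0,0,0,-2,0.09,-0.12,-0.01,0,0,0,-4,0.09,-0.18,-0.016,0,0,0,-6,0.09,-0.24,-0.021,0,0,0,-8,0.09,-0.3,-0.026,0.01,0,0,-10,0.09,-0.36,-0.032,0.02,0,0,-12,0.09,-0.42,-0.037,0.033,0,0,-14,0.09,-0.433,-0.038,0.06,0,0,-14.65,0.09,-0.433,-0.038,0.06,0,0,-14.65,0.09,-0.433,-0.038,0.06,0,0,-14.65,0.09]
}}

```text
time: 19.88
tool_pos: [0.4209, -0.2543, 0.214]
ee_rot: [3.14, 0.0, 1.591]
wrist_force: [0.3, 0.0, 0.1]
width: 0.0899
finger_force: 0.0
```

```bash
python3 - <<'E'
from h import *
cmd((.420,-.255,.14,1.59),(.420,-.255,.100,1.59))
S=snapshot("side");cv2.imwrite("pics/s7.png",cv2.resize(S["img"][180:340,220:380],None,fx=3.7,fy=3.7))
E
```

```text
t 19.88 pos [ 0.4209 -0.2543  0.214 ] yaw 1.5913 w 0.0899 f 0.0 wf [0.3 0.  0.1]
(0.42, -0.255, 0.14, 1.59) -> [-0.0006 -0.001   0.074 ] [0.08 0.02 0.07]
(0.42, -0.255, 0.1, 1.59) -> [-0.0006 -0.001   0.114 ] [0.08 0.02 0.07]
```

View pics/s7.png

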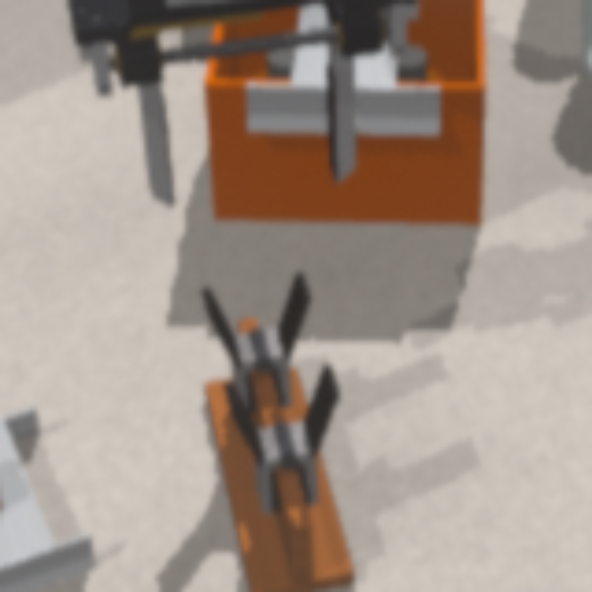

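The open fingers straddle the far clip (crop ~(255,330)). Descend and squeeze.

>>> {"fn": "servo_tool", "kwargs": {
  "commands": [0,0,0.05,0,0,0,0.09,0,0,0.09,0,0,0,0.09,0,0,0.114,0,0,0,0.09,0,0,0.114,0,0,0,0.06,0,0,0.114,0,0,0,0.02,0,0,0.114,0,0,0,0,0,0,0.114,0,0,0,0,0,0,0.114,0,0,0,0,0,0,0.114,0,0,0,0,0,0,0.114,0,0,0,0]
}}

```text
time: 21.18
tool_pos: [0.4207, -0.2544, 0.0988]
ee_rot: [-3.141, -0.0, 1.592]
wrist_force: [-0.4, -0.2, -1.1]
width: 0.0315
finger_force: 30.0
```

```bash
python3 - <<'E'
from h import *
c,s=np.cos(-.237),np.sin(-.237)
tub=lambda x,y:(.5242+c*x-s*y,.0128+s*x+c*y)
print(tub(-.05,-.0752),tub(-.05,.0752))
cmd((*tub(-.05,-.0752),.26,2.905),(*tub(-.05,-.0752),.16,2.905))
E
```

```text
(np.float64(0.45794164091741185), np.float64(-0.04855853527980286)) (np.float64(0.49325368801818403), np.float64(0.09763729000106094))
t 21.18 pos [ 0.4207 -0.2544  0.0988] yaw 1.5916 w 0.0315 f 30.0 wf [-0.4 -0.2 -1.1]
(np.float64(0.45794164091741185), np.float64(-0.04855853527980286), 0.26, 2.905) -> [ 0.2051  0.0415 -0.1611] [ 1.000e-02 -2.000e-02 -7.525e+01]
(np.float64(0.45794164091741185), np.float64(-0.04855853527980286), 0.16, 2.905) -> [ 0.2051  0.0415 -0.0611] [ 1.000e-02 -2.000e-02 -7.525e+01]
```

>>> {"fn": "servo_tool", "kwargs": {
  "commands": [0,0,-0.05,0,0,0,0,0,0,-0.11,0,0,0,0,0,0,-0.161,0,0,-5,0,0.03,0.006,-0.161,0,0,-15,0,0.06,0.012,-0.161,0,0,-25,0,0.09,0.018,-0.161,0,0,-35,0,0.12,0.024,-0.161,0,0,-45,0,0.15,0.03,-0.161,0,0,-55,0,0.18,0.036,-0.161,0,0,-65,0,0.205,0.0415,-0.161,0,0,-75.2,0]
}}

```text
time: 22.42
tool_pos: [0.458, -0.0475, 0.2599]
ee_rot: [3.141, 0.0, 2.911]
wrist_force: [0.3, -0.1, -1.0]
width: 0.0314
finger_force: 30.0
```

>>> {"fn": "servo_tool", "kwargs": {
  "commands": [0,0,0,0,0,0,0,0,0,0.02,0,0,0,0,0,0,0.035,0,0,0,0,0,0,0.035,0,0,0,0]
}}

```text
time: 22.92
tool_pos: [0.457, -0.0491, 0.2232]
ee_rot: [-3.141, -0.004, 2.902]
wrist_force: [0.6, 0.2, -0.5]
width: 0.0319
finger_force: 30.0
```

```bash
python3 - <<'E'
from h import *
cmd((.458,-.0486,.16,2.905))
S=snapshot("side");cv2.imwrite("pics/s8.png",cv2.resize(S["img"][120:260,230:380],None,fx=4.2,fy=4.2))
T=snapshot("top")
for q in(S,T):
  for r in trace("clip1",q): print(round(r["conf"],2),np.round(r["box"],1))
E
```

```text
t 22.93 pos [ 0.457  -0.0491  0.2232] yaw 2.9023 w 0.0319 f 30.0 wf [ 0.6  0.2 -0.5]
(0.458, -0.0486, 0.16, 2.905) -> [-0.0011  0.0007  0.0632] [-0.01 -0.2  -0.16]
0.77 [277.2 278.7  33.   41.8]
0.51 [286.7 156.5  12.1  38.8]
0.59 [434.4 215.7  13.8  22.1]
```

View pics/s8.png

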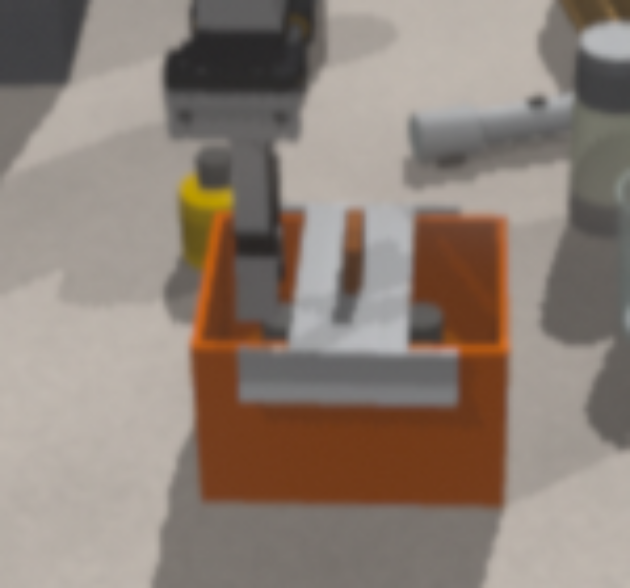

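The squeezed clip hangs over the -y wall left of the strap (crop x 235–280, within the plate's free end at 238–290). Lower it.

>>> {"fn": "servo_tool", "kwargs": {
  "commands": [0,0,0.025,0,0,0,0,0,0,0.045,0,0,0,0,0,0,0.063,0,0,0,0,0,0,0.063,0,0,0,0,0,0,0.063,0,0,0,0]
}}

```text
time: 23.75
tool_pos: [0.4585, -0.0487, 0.1629]
ee_rot: [3.141, 0.001, 2.904]
wrist_force: [0.2, -0.0, -1.7]
width: 0.0313
finger_force: 30.0
```

```bash
python3 - <<'E'
from barfit import *
cmd((.458,-.0486,.16,2.905))
S=snapshot("side");cv2.imwrite("pics/s9.png",cv2.resize(S["img"][140:240,240:350],None,fx=5.5,fy=5.5))
E
```

```text
t 23.75 pos [ 0.4585 -0.0487  0.1629] yaw 2.9042 w 0.0313 f 30.0 wf [ 0.2 -0.  -1.7]
(0.458, -0.0486, 0.16, 2.905) -> [0.0005 0.     0.0029] [ 0.01  0.08 -0.05]
```

View pics/s9.png

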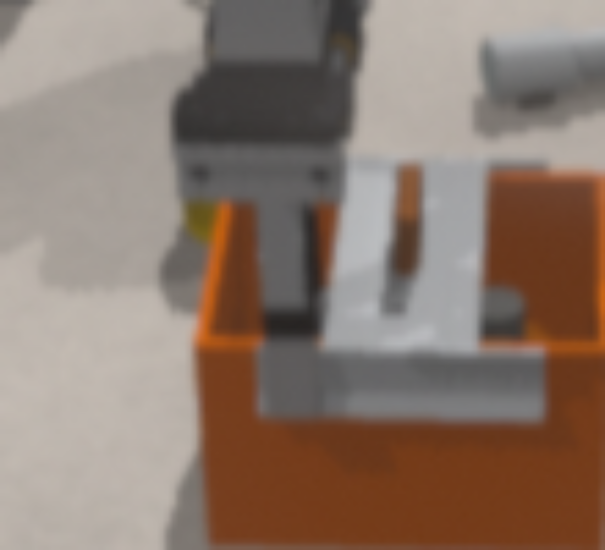

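The outer jaw sits in front of the plate's left end (crop 262–320, 345–415). Lower 3 mm and let go.

>>> {"fn": "servo_tool", "kwargs": {
  "commands": [0,0,0.003,0,0,0,0,0,0,0.003,0,0,0,0,0,0,0.003,0,0,0,0.06,0,0,0.003,0,0,0,0.09,0,0,0.003,0,0,0,0.09,0,0,0.003,0,0,0,0.09,0,0,-0.04,0,0,0,0.09,0,0,-0.1,0,0,0,0.09,0,-0.04,-0.1,0,0,5,0.09,0,-0.08,-0.1,0,0,10,0.09]
}}

```text
time: 25.05
tool_pos: [0.4397, -0.1269, 0.2636]
ee_rot: [3.141, 0.003, 2.729]
wrist_force: [0.8, -0.2, -0.3]
width: 0.0901
finger_force: 0.0
```

```bash
python3 - <<'E'
from barfit import *
cmd((.421,-.333,.22,1.59),(.421,-.333,.099,1.59))
barfit(.088)
S=snapshot("side")
for r in trace("clip1",S):
    m=r["region"].astype(float);b=r["box"];z=.078 if b[1]>240 else .138
    g=atz(S,b[0]+b[2]/2,b[1]+b[3]/2,z);p,e=fit("clip1",[(S,m)],[g[0],g[1],.0 if z<.1 else 1.33],True,z);print(round(r["conf"],2),np.round(b,1),p.round(4),round(e,2))
cv2.imwrite("pics/s10.png",cv2.resize(S["img"][140:330,240:360],None,fx=3.1,fy=3.1))
E
```

```text
t 25.05 pos [ 0.4397 -0.1269  0.2636] yaw 2.7289 w 0.0901 f 0.0 wf [ 0.8 -0.2 -0.3]
(0.421, -0.333, 0.22, 1.59) -> [-0.0654 -0.1964  0.0437] [ 0.16  0.15 65.25]
(0.421, -0.333, 0.099, 1.59) -> [-0.065  -0.1965  0.1647] [ 0.16  0.15 65.25]
top 0.93 [297.7 167.7  59.   43.2] [ 0.5252  0.0159 -0.2285  0.088 ] 0.875
side 0.68 [292.  168.6  46.9  47.9] [ 0.5233  0.0189 -0.2069  0.088 ] 0.779
0.75 [286.5 176.7   8.8  39.5] [ 0.4571 -0.0551  1.3883  0.138 ] 0.91
0.65 [281.  279.7  30.9  40.5] [ 0.421  -0.3354  0.0406  0.078 ] 0.79
```

View pics/s10.png

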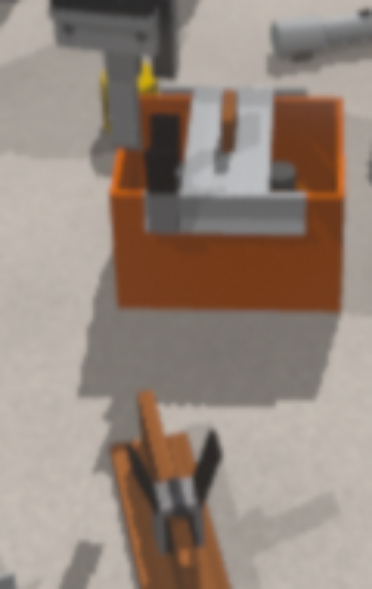

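Clip one bites wall and plate on the near wall (crop (162,170)). Now the second clip.

>>> {"fn": "servo_tool", "kwargs": {
  "commands": [-0.008,-0.03,0,0,0,10,0.09,-0.018,-0.06,0,0,0,20,0.09,-0.028,-0.09,0,0,0,30,0.09,-0.038,-0.12,0,0,0,40,0.09,-0.048,-0.15,0.01,0,0,50,0.09,-0.058,-0.18,0.03,0,0,60,0.09,-0.065,-0.1965,0.044,0,0,65.2,0.09,-0.065,-0.1965,0.07,0,0,65.2,0.09,-0.065,-0.1965,0.09,0,0,65.2,0.09,-0.065,-0.1965,0.09,0,0,65.2,0.09]
}}

```text
time: 26.6
tool_pos: [0.4199, -0.3307, 0.1698]
ee_rot: [-3.139, -0.004, 1.594]
wrist_force: [0.3, -0.4, 0.0]
width: 0.0902
finger_force: 0.0
```

```bash
python3 - <<'E'
from h import *
cmd((.4213,-.334,.099,1.595))
E
```

```text
t 26.6 pos [ 0.4199 -0.3307  0.1698] yaw 1.5937 w 0.0902 f 0.0 wf [ 0.3 -0.4  0. ]
(0.4213, -0.334, 0.099, 1.595) -> [-0.0036  0.0015  0.0708] [-0.16 -0.21 -0.07]
```

>>> {"fn": "servo_tool", "kwargs": {
  "commands": [-0.003,0.001,0.03,0,0,0,0.09,-0.003,0.001,0.06,0,0,0,0.09,-0.003,0.001,0.073,0,0,0,0.09,-0.003,0.001,0.073,0,0,0,0.06,-0.003,0.001,0.073,0,0,0,0.02,-0.003,0.001,0.073,0,0,0,0,-0.003,0.001,0.073,0,0,0,0,-0.003,0.001,0.073,0,0,0,0,-0.003,0.001,0.073,0,0,0,0,-0.003,0.001,0.073,0,0,0,0]
}}

```text
time: 27.85
tool_pos: [0.421, -0.3354, 0.0988]
ee_rot: [-3.141, -0.0, 1.592]
wrist_force: [0.3, 0.3, 0.2]
width: 0.0318
finger_force: 29.9
```

```bash
python3 - <<'E'
from h import *
cmd((.4936,.0989,.28,2.905),(.4936,.0989,.16,2.905))
E
```

```text
t 27.85 pos [ 0.421  -0.3354  0.0988] yaw 1.5917 w 0.0318 f 29.9 wf [0.3 0.3 0.2]
(0.4936, 0.0989, 0.28, 2.905) -> [ 0.4327  0.0816 -0.1811] [ 0.000e+00 -2.000e-02 -7.525e+01]
(0.4936, 0.0989, 0.16, 2.905) -> [ 0.4327  0.0816 -0.0611] [ 0.000e+00 -2.000e-02 -7.525e+01]
```

>>> {"fn": "servo_tool", "kwargs": {
  "commands": [0,0,-0.06,0,0,0,0,0,0,-0.12,0,0,0,0,0,0,-0.181,0,0,-5,0,0.05,0.01,-0.181,0,0,-14,0,0.105,0.02,-0.181,0,0,-23,0,0.16,0.03,-0.181,0,0,-32,0,0.215,0.04,-0.181,0,0,-41,0,0.27,0.051,-0.181,0,0,-50,0,0.325,0.061,-0.181,0,0,-59,0,0.38,0.072,-0.181,0,0,-68,0]
}}

```text
time: 29.1
tool_pos: [0.4851, 0.0478, 0.2801]
ee_rot: [3.141, 0.001, 2.784]
wrist_force: [1.1, -1.0, -0.4]
width: 0.0315
finger_force: 29.9
```

```bash
python3 - <<'E'
from h import *
cmd((.4936,.0989,.28,2.905),(.4936,.0989,.225,2.905))
E
```

```text
t 29.1 pos [0.4851 0.0478 0.2801] yaw 2.7836 w 0.0315 f 29.9 wf [ 1.1 -1.  -0.4]
(0.4936, 0.0989, 0.28, 2.905) -> [0.01   0.0509 0.0001] [ 0.01  0.04 -6.95]
(0.4936, 0.0989, 0.225, 2.905) -> [0.01   0.0509 0.0551] [ 0.01  0.04 -6.95]
```

>>> {"fn": "servo_tool", "kwargs": {
  "commands": [0.01,0.051,0,0,0,-7,0,0.01,0.051,0,0,0,-7,0,0.01,0.051,0.03,0,0,-7,0,0.01,0.051,0.055,0,0,-7,0,0.01,0.051,0.055,0,0,-7,0,0.01,0.051,0.055,0,0,-7,0]
}}

```text
time: 29.85
tool_pos: [0.4943, 0.0965, 0.2261]
ee_rot: [3.141, 0.002, 2.899]
wrist_force: [0.5, 0.9, 0.7]
width: 0.0316
finger_force: 29.9
```

```bash
python3 - <<'E'
from h import *
cmd((.4936,.0989,.16,2.905))
S=snapshot("side");cv2.imwrite("pics/s11.png",cv2.resize(S["img"][120:240,250:370],None,fx=5,fy=5))
E
```

```text
t 29.85 pos [0.4943 0.0965 0.2261] yaw 2.8993 w 0.0316 f 29.9 wf [0.5 0.9 0.7]
(0.4936, 0.0989, 0.16, 2.905) -> [0.0014 0.0022 0.0661] [ 0.02  0.09 -0.33]
```

View pics/s11.png

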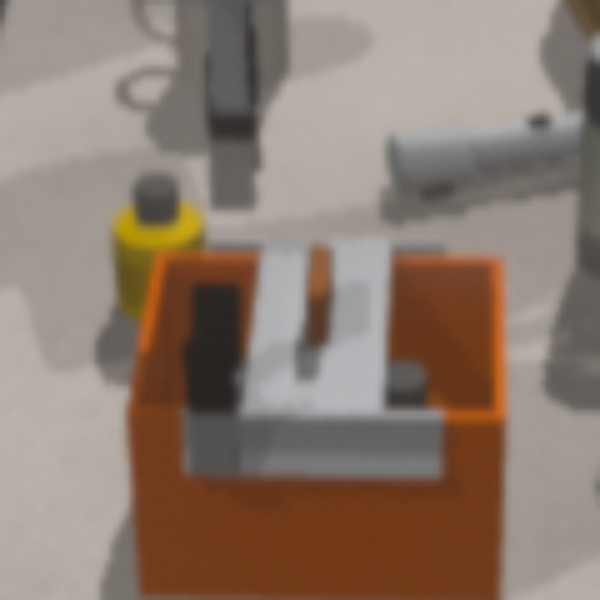

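The second clip hangs over the far wall (crop 210–258, plate's free end 208–258). Lower it.

>>> {"fn": "servo_tool", "kwargs": {
  "commands": [0.001,0.002,0.025,0,0,-0.3,0,0.001,0.002,0.045,0,0,-0.3,0,0.001,0.002,0.063,0,0,-0.3,0,0.001,0.002,0.066,0,0,-0.3,0,0.001,0.002,0.066,0,0,-0.3,0]
}}

```text
time: 30.52
tool_pos: [0.4938, 0.0993, 0.1596]
ee_rot: [3.141, 0.001, 2.906]
wrist_force: [-0.3, 0.0, -0.2]
width: 0.0317
finger_force: 29.9
```

```bash
python3 - <<'E'
from barfit import *
cmd((.4936,.0989,.16,2.905))
barfit(.088)
S=snapshot("side");T=snapshot("top");cv2.imwrite("pics/s12.png",np.hstack([cv2.resize(S["img"][140:220,260:340],None,fx=5,fy=5),cv2.resize(T["img"][150:230,290:370],None,fx=5,fy=5)]))
E
```

```text
t 30.52 pos [0.4938 0.0993 0.1596] yaw 2.9059 w 0.0317 f 29.9 wf [-0.3  0.  -0.2]
(0.4936, 0.0989, 0.16, 2.905) -> [ 0.0001 -0.0005 -0.0004] [0.02 0.05 0.05]
top 0.8 [304.6 165.4  53.7  49.2] [ 0.5263  0.0138 -0.2378  0.088 ] 0.594
side 0.69 [297.1 168.5  42.9  44.7] [ 0.5243  0.0174 -0.2075  0.088 ] 0.769
```

View pics/s12.png

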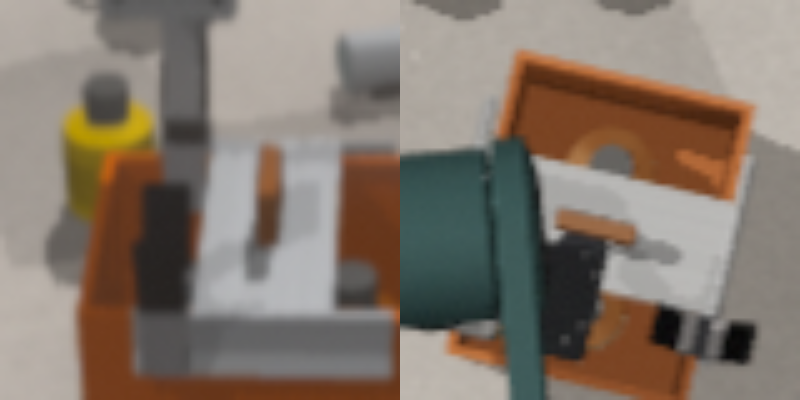

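The wrist force is near zero and the clip straddles the far wall (left panel, inner jaw at (185,190)). Release, rise and retreat.

>>> {"fn": "servo_tool", "kwargs": {
  "commands": [0,0,0,0,0,0,0.06,0,0,0,0,0,0,0.09,0,0,0,0,0,0,0.09,0,0,0,0,0,0,0.09,0,0,-0.04,0,0,0,0.09,0,0,-0.1,0,0,0,0.09,0,0.05,-0.1,0,0,0,0.09,0,0.11,-0.1,0,0,0,0.09,0,0.17,-0.1,0,0,0,0.09,0,0.2,-0.1,0,0,0,0.09]
}}

```text
time: 32.08
tool_pos: [0.5402, 0.297, 0.2587]
ee_rot: [3.141, -0.0, 2.909]
wrist_force: [-0.1, 0.4, -0.5]
width: 0.09
finger_force: 0.0
```

```bash
python3 - <<'E'
from barfit import *
cmd()
barfit(.088)
S=snapshot("side");T=snapshot("top");cv2.imwrite("pics/s13.png",np.hstack([cv2.resize(S["img"][140:240,260:360],None,fx=4,fy=4),cv2.resize(T["img"][140:240,280:380],None,fx=4,fy=4)]))
for q,n in((S,"s"),(T,"t")):
  for r in trace("clip1",q):
    b=r["box"];g=atz(q,b[0]+b[2]/2,b[1]+b[3]/2,.138);p,e=fit("clip1",[(q,r["region"].astype(float))],[g[0],g[1],1.33],True,.138)
    d=p[:2]-[.5242,.0128];c,s=np.cos(-.237),np.sin(-.237);print(n,np.round(b,1),"tub frame",round(c*d[0]+s*d[1],4),round(-s*d[0]+c*d[1],4),p[2].round(3),round(e,2))
  for r in trace("bottle1",q): print(n,"bottle",r["conf"],np.round(r["box"],1))
E
```

```text
t 32.08 pos [0.5402 0.297  0.2587] yaw 2.9087 w 0.09 f 0.0 wf [-0.1  0.4 -0.5]
top 0.61 [300.8 169.1  58.2  44. ] [ 0.5249  0.0131 -0.2383  0.088 ] 0.886
side 0.64 [297.4 167.2  40.4  48.8] [ 0.5253  0.0157 -0.2342  0.088 ] 0.795
side 0.61 [376.7 158.1  29.   45. ] [ 0.7321  0.0225 -0.288   0.088 ] 0.623
s [294.9 166.5  42.1  46.8] tub frame 0.003 -0.0809 2.091 0.36
s [288.1 147.8  11.7  30.8] tub frame -0.0528 0.0805 1.333 0.76
s [288.6 176.4   7.1  37.5] tub frame -0.05 -0.0811 1.371 0.92
s bottle 0.88 [273.1 157.3  14.5  25.4]
s bottle 0.39 [326.8 193.3  14.2   9.5]
t [291.2 201.1  23.    9.1] tub frame -0.0495 0.0716 1.328 0.78
t [340.7 209.7  18.2  10.3] tub frame -0.0475 -0.0724 1.389 0.88
t bottle 0.61 [249.8 207.4  19.   17.4]
t bottle 0.59 [324.  173.1  16.8  14.6]
t bottle 0.5 [316.2 205.9  19.9  14.3]
```

View pics/s13.png

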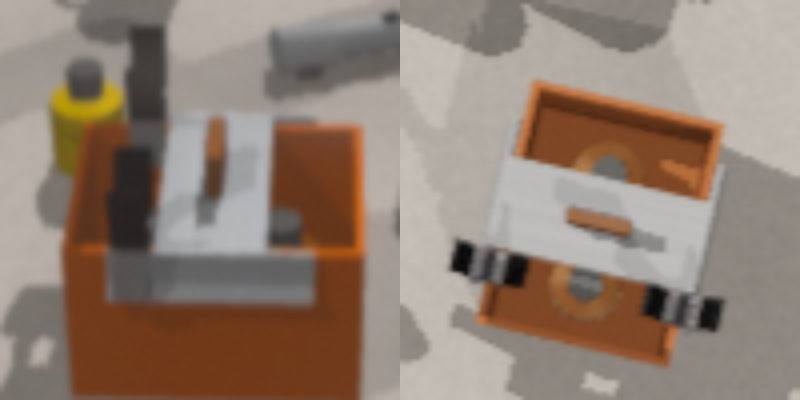

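Both clips sit across the walls beside the strap (right panel (488,263) and (683,308)), the bar is square, and the bottles are upright. Handing in.

```bash
python3 -c "
from bench import close_job
print(close_job())"
```

```text
the job is handed in; nothing more can be done
None
```

I stood both amber bottles upright in the tub, laid the larger bar fully down across it, and put one clip on each long wall over wall and plate. I then handed the job in; it returned no verdict, and I could check the clips only in the pictures, not by bite force.

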